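# Flip stop on the cross-cut fence

## Robot

A 6-joint arm with a two-finger parallel gripper is mounted at the origin on the work surface. World frame = base frame: x ahead of the robot, y to its left, z up, the work surface at z = 0. Lengths are in m, angles in rad, forces in N, time in s.
With the tool pointing down it reaches from about 0.3 to 0.85 m from the base axis. Payload 4.2 kg.
Tool frame: the origin (TCP) lies midway between the tips of the shut fingers; the grasp point (between the pads) lies 19 mm behind it (manip.pinch_z is the distance from the TCP to the grasp point, in m); z points along the fingers, y is the line along which they close (so a half turn about z gives the same grasp; the last joint's range is limited). The gripper opens to 91 mm and grips with 3 to 60 N. Pads are 32 mm wide; open, the fingers measure 118 mm over their backs; the gripper's body (76 mm by 178 mm) begins 60 mm behind the grasp point.
Start: joints at [1.187, 0.32, 1.565, -0, 1.257, -0.02], TCP at [0.205, 0.537, 0.214] pointing down, gripper open.
Joint ranges: [-3.11, 3.11], [-0.84, 2.01], [0.21, 2.61], [-1.34, 4.49], [0.05, 2.63], [-2.56, 2.56]. Speed limits (rad/s): [2.57, 2.57, 3.14, 3.14, 3.14, 3.14].

## Interface

Orientations are given as a unit quaternion [x, y, z, w].
In Python, from plant import manip, vision gives the robot as it stands.
- The arm moves only by the shell command python3 -m crank 'ROWS' [FORCE]. ROWS is JSON, a list of rows, each a list of 3 entries, a list of its own where there are three numbers: the turn, a rotation vector about the tool's x, y, z each as a share of 2 rad, from -1 to 1, then the shift along the tool's x, y, z each as a share of 2.5 cm, from -1 to 1, then the closure, from -1 (fully open) to 1 (shut). A call has 1 to 20 rows; each row shifts and turns the commanded pose from where the row before left it, along the tool's axes as they then stand; what a row does not reach is not made up. A row lasts 1/8 s, in which the tool goes at most 62.5 mm and 10.7 degrees, less where a joint would pass 70% of its speed; a pose out of reach is approached as far as the arm can. A call with a number of a shift or a turn outside -1 to 1 is refused whole. A call with a gripper value outside its range is refused whole. The fingers move at their own pace and stop on an object; FORCE is the grip in N (left out, the last holds). Time passes only in rows, so rows that do not move let the fingers close. It gives the time, the measured TCP pose, the force, the opening and the grip force at its end, in the units of the state.
- manip.read_state(): the state, without advancing time (a new reading comes with each control period).
- vision.read_camera(name): name is "scene" or "top"; returns a dict with "frame" (384x512x3 uint8, red, green, blue), "fx", "fy", "cx", "cy" (pixels), "position" and "orientation" of the camera in the world. Camera axes: x right, y down, z forward; pixel columns grow to the right and rows downward; lengths in m; the calibration is good to about 2 mm. A picture is of the moment at which its call begins. There is no depth.
- manip.hand_in(): hands the job in; it is judged then, once.
The state is a dict: "time_s": time; "q": joint angles; "joint_vel": joint speeds; "joint_efforts": joint torques, N m; "position": TCP position; "tcp_rot": TCP orientation; "ft_force": force on the tool from outside, world axes, zero at the start; "wrist_torque": the same for the moment, N m; "grip_width": finger opening in m; "gripper_force": force on a finger pad.
Only numpy, scipy, OpenCV 4.12 (cv2) and the standard library are available. Lean on these libraries where they do the work, as an engineer would, in place of code of your own. Each camera call takes 0.05 s, during which the arm holds its last target. There are 200 camera calls.

## Task

Set the board up for cutting to length: first flip the wide stop flag on the fence fully down, so that it lies level across the path, then push the long board along the fence until its end is up against that flag, and leave it there lying along the fence. Leave the narrow stop folded up as it is.

Things in the scene. Friction and masses are not known exactly. Their poses are not given: they have to be found in the camera images.
- wide_flag (a joint): Angle of the wide stop flag, an aluminium channel 46 mm wide, 86 mm long from hinge to tip. 0 = down, level, pointing to the robot: plate top 6 mm above the hinge axis, cheeks to 28 mm below. 1.57 = upright. Starts at 1.8 to 2.1, leaning back, plate side away from the robot: pull it from behind towards the robot. Stiff near upright; falls by itself below about 0.7. 60 mm free behind the fence.
- wide_hinge (a point): Fixed point on the wide flag's hinge axis, mid-width, 46 mm above the table, 6 mm behind the fence's face. y runs along the fence (to the robot's left), x away from the robot, z up. Wooden fence 840 mm long, 30 thick, top 36 mm above the table, on a plywood deck (top at 12 mm) that reaches 125 mm from the fence towards the robot. The lowered flag's stop face is 23 mm to -y of this point.
- narrow_tip (a point): Tip, mid-width, of the other, narrow stop flag (16 mm wide, 86 mm long, same make), folded up and leaning back over the fence on its own steel hinge block, 110 to 190 mm along the fence from the wide one, on either side. It is to stay folded up; the board passes under it freely.
- board_center (a point): Centre of the long pine board: 220 mm (its y) by 60 (x) by 22 (z), about 140 g, flat on the deck, long side 3 to 11 mm from the fence face, to the -y side of both stops; slides to +y, pushed by a finger at the middle of its -y end. Its +y end starts 40 mm or more short of the wide flag. Home against flag and fence, this point is 133 mm to -y and 36 mm to -x of the wide hinge point (its axes).
Mind the look-alikes: they are no part of the job. Leave any purple or yellow look-alike of the part that bears board_center alone.

How it is judged:
By the outcome, as a careful person would: the job done as asked, in the order asked, and still so for the second after the job is handed in, with the robot touching nothing.
It also fails if it takes over 48 s, if anything falls off the work surface, if the arm or the gripper's body presses on something with over 40 N, if the wrist force passes 120 N, or if a joint passes its speed limit or range.

## Working session

There is one attempt and no reset: what is moved stays moved. The work goes in short steps, Python scripts to look and compute and a shell command to move; the robot and the scene stay as the last step left them, time stands still between calls to the robot, and variables do not carry over. Pictures are saved under pics/ and viewed, at most 10 in all, crops included, and the job is handed in when it is done.

```bash
mkdir -p pics; ls; python3 - <<'E'
from plant import manip, vision
import cv2
s=manip.read_state();print(s)
for n in("scene","top"):
    c=vision.read_camera(n);print(n,{k:v for k,v in c.items() if k!="frame"})
    cv2.imwrite(f"pics/{n}0.png",cv2.resize(c["frame"][:,:,::-1],(800,600),interpolation=cv2.INTER_CUBIC))
E
```

```text
pics
{'time_s': 0.0, 'q': array([ 1.18701393e+00,  3.20279417e-01,  1.56567109e+00, -1.47774265e-05,
        1.25736702e+00, -2.00015148e-02]), 'joint_vel': array([ 0.00142568, -0.00018504,  0.00173391,  0.00160089, -0.0008014 ,
        0.00030384]), 'joint_efforts': array([-1.61600005e-03, -4.12451649e+01, -2.31976676e+01,  7.26649957e-02,
        4.55050659e-02, -1.45644926e-04]), 'position': array([0.20440985, 0.5369098 , 0.21313052]), 'tcp_rot': array([ 1.80886839e-01,  9.83503537e-01, -8.46328729e-04, -1.66054521e-04]), 'ft_force': array([0.04732552, 0.04141484, 0.60997541]), 'wrist_torque': array([-0.00344491, -0.01317443,  0.03608898]), 'gripper_force': 0.0, 'grip_width': 0.09116088330423637}
scene {'fx': 383.65965710445636, 'fy': 383.65965710445636, 'cx': 259.04936079050066, 'cy': 194.75785541254885, 'position': array([ 1.076508  , -0.11187801,  0.95488958]), 'orientation': array([ 0.65394878,  0.68641232, -0.23611314, -0.21316591])}
top {'fx': 438.79481174606275, 'fy': 438.79481174606275, 'cx': 249.85550722005354, 'cy': 192.38234368228555, 'position': array([ 0.3055411 , -0.19474666,  1.16588293]), 'orientation': array([ 0.71594448, -0.69657047,  0.03499994, -0.03143379])}
```

View pics/scene0.png

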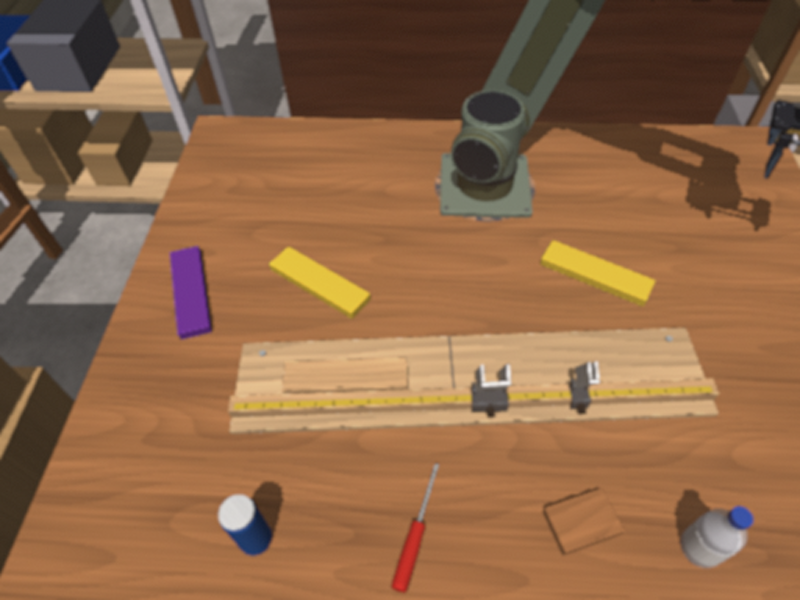

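View pics/top0.png

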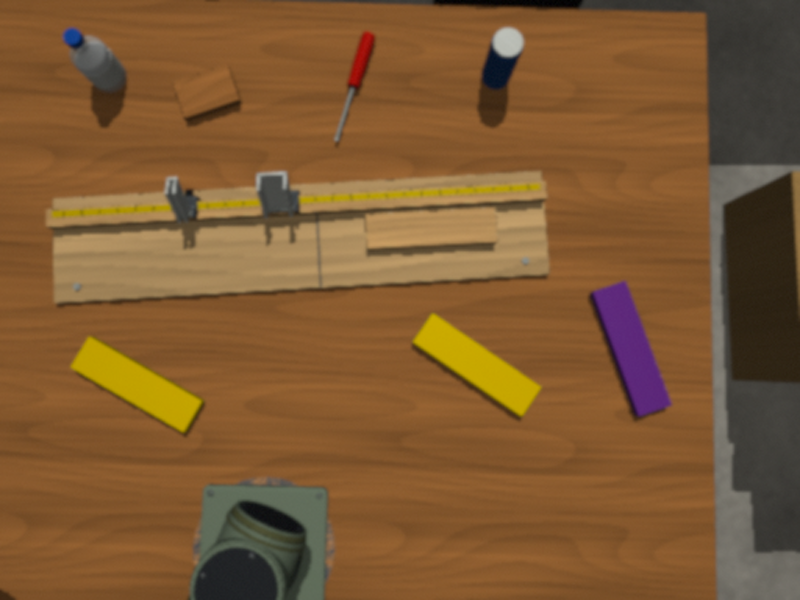

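The scene picture shows the board at about (285–408, 357–392), the wide flag at (492, 385) and the narrow flag at (585, 385). In the top picture the board is at (366–497, 208–255), the wide flag at (273, 192) and the narrow flag at (180, 200). I'll zoom in on both views for a two-view measurement.

```bash
python3 - <<'E'
from plant import vision
import cv2,numpy as np
def crop(n,x0,y0,w,h,k):
    f=vision.read_camera(n)["frame"][y0:y0+h,x0:x0+w,::-1]
    return cv2.resize(f,None,fx=k,fy=k,interpolation=cv2.INTER_CUBIC)
# 800x600 montage; native->crop: scene flags origin(290,220)x8 ; top flags origin (95,105)x8 ; boards x4
a=crop("scene",290,222,100,46,8); b=crop("top",97,105,100,46,8)[:, :]
a=a[:, :400*2]; 
m=np.vstack([a[:300],b[:300]])
cv2.imwrite("pics/flags.png",m)
a=crop("scene",140,208,160,60,5); b=crop("top",200,105,160,60,5)
cv2.imwrite("pics/board.png",np.vstack([a,b]))
E
```

```text
(no output)
```

View pics/flags.png

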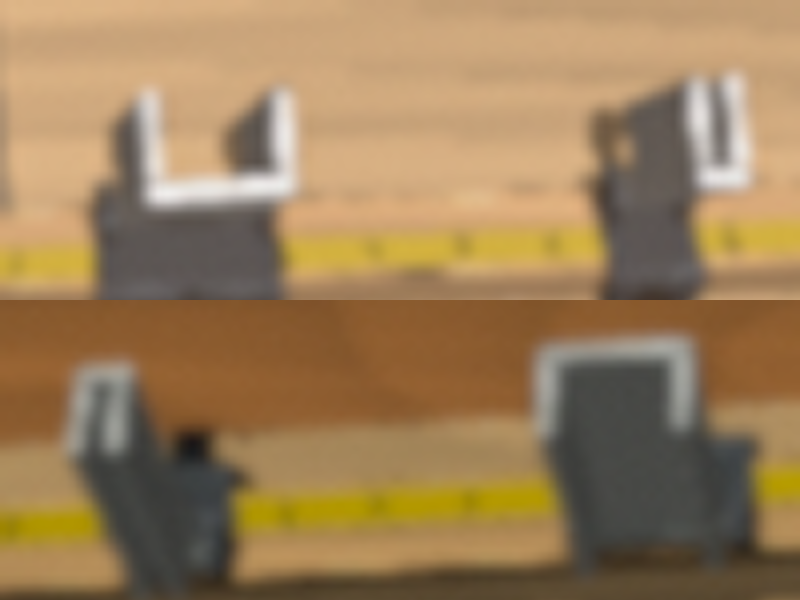

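View pics/board.png

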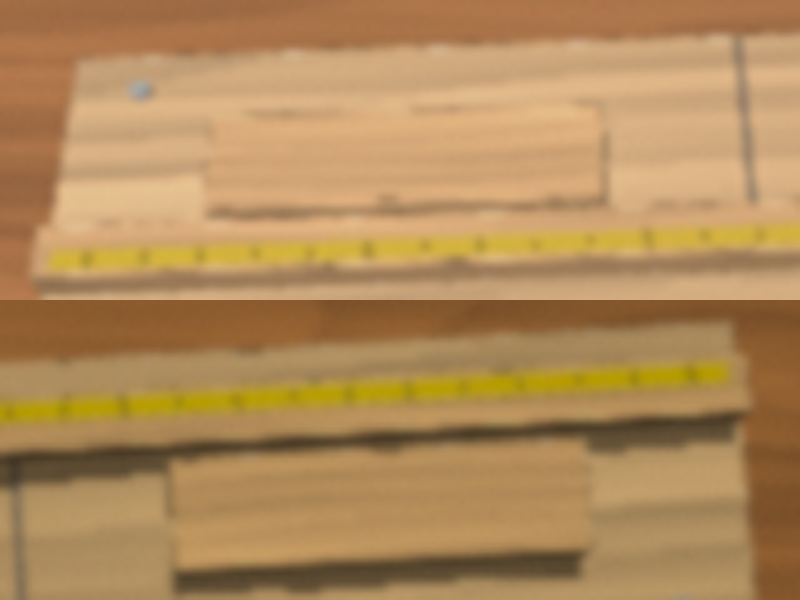

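```bash
cat >h.py <<'E'
from plant import manip, vision
import numpy as np
from scipy.spatial.transform import Rotation as R
C={n:vision.read_camera(n) for n in("scene","top")}
def ray(n,p):
    c=C[n];d=R.from_quat(c["orientation"]).apply([(p[0]-c["cx"])/c["fx"],(p[1]-c["cy"])/c["fy"],1]);return c["position"],d/np.linalg.norm(d)
def tri(a,b):
    (p,d),(q,e)=ray("scene",a),ray("top",b)
    s,t=np.linalg.lstsq(np.c_[d,-e],q-p,rcond=None)[0]
    A,B=p+s*d,q+t*e;return (A+B)/2,np.linalg.norm(A-B)
def plane(n,p,z):
    o,d=ray(n,p);return o+d*(z-o[2])/d[2]
def nat(p,o,k): return (np.array(p)+.5)/k-.5+o
E
python3 - <<'E'
from h import *
np.set_printoptions(precision=4,suppress=True)
F={"wb-":((145,208),(692,37)),"wb+":((297,192),(537,47)),"wf+":((292,88),(540,137)),"wf-":((145,90),(685,132)),
"nb-":((700,187),(133,62)),"nb+":((750,187),(80,65)),"nf-":((690,80),(118,155)),"nf+":((740,72),(70,155))}
for k,(a,b) in F.items(): print(k,*tri(nat(a,(290,222),8),nat(b,(97,105),8)))
B={"-y-x":((212,115),(583,250)),"+y-x":((600,103),(175,268)),"+y+x":((603,200),(175,160)),"-y+x":((207,213),(587,140)),"fence-y":((40,228),(750,110))}
for k,(a,b) in B.items(): print(k,*tri(nat(a,(140,208),5),nat(b,(200,105),5)),plane("top",nat(b,(200,105),5),.034))
for p in((47,227),(549,203)): print("fence z36 top",plane("top",nat(p,0,1.5625),.036))
for p in((715,381),(231,398)): print("fence z36 scene",plane("scene",nat(p,0,1.5625),.036))
for p in((57,303),(548,275)): print("deck z12",plane("top",nat(p,0,1.5625),.012))
E
```

```text
wb- [ 0.6037 -0.0304  0.1179] 0.0002788395606970358
wb+ [0.5982 0.016  0.1217] 8.926548996864008e-05
wf+ [0.5676 0.0132 0.1324] 0.0029136042348719775
wf- [ 0.5703 -0.0313  0.1327] 0.0006447571319143333
nb- [0.5903 0.1393 0.1205] 0.0013690825137995487
nb+ [0.5891 0.1552 0.1197] 0.0006980156512539529
nf- [0.5587 0.1382 0.1318] 0.0005814060384064572
nf+ [0.5574 0.1521 0.1353] 0.002074827821827188
-y-x [ 0.517  -0.3724  0.033 ] 0.005015553349609339 [ 0.5163 -0.3697  0.034 ]
+y-x [ 0.5006 -0.1565  0.0346] 0.0005327209269132679 [ 0.5008 -0.1568  0.034 ]
+y+x [ 0.5592 -0.1532  0.0282] 0.0032303388891947622 [ 0.558 -0.155  0.034]
-y+x [ 0.5762 -0.3703  0.0269] 0.003744149879670921 [ 0.5749 -0.3711  0.034 ]
fence-y [ 0.5933 -0.4562  0.0342] 0.001034586285125832 [ 0.5934 -0.4567  0.034 ]
fence z36 top [0.5199 0.377  0.036 ]
fence z36 top [ 0.5846 -0.4605  0.036 ]
fence z36 scene [0.5273 0.3826 0.036 ]
fence z36 scene [ 0.5982 -0.4538  0.036 ]
deck z12 [0.3952 0.3628 0.012 ]
deck z12 [ 0.4659 -0.4651  0.012 ]
```

```bash
python3 -m crank '[[[0,0,-0.08],[0,0,0],1],[[0,0,-0.08],[0,0,0],1],[[0,0,-0.065],[0,0,0],1],[[0,0,0],[-0.66,-1,0],1],[[0,0,0],[-0.66,-1,0],1],[[0,0,0],[-0.66,-1,0],1],[[0,0,0],[-0.66,-1,0],1],[[0,0,0],[-0.66,-1,0],1],[[0,0,0],[-0.66,-1,0],1],[[0,0,0],[-0.66,-1,0],1],[[0,0,0],[-0.66,-1,0],1],[[0,0,0],[-0.66,-1,0],1],[[0,0,0],[-0.66,-1,0],1],[[0,0,0],[-0.66,-1,0],1],[[0,0,0],[-0.66,-1,0],1]]' 10
cat >>h.py <<'E'
def where():
    s=manip.read_state();M=R.from_quat(s["tcp_rot"]).as_matrix()
    print("t",s["time_s"],"pos",s["position"].round(4),"x",M[:,0].round(3),"y",M[:,1].round(3),"f",s["ft_force"].round(1),"w",s["grip_width"].round(3))
    return s,M
def to(g):
    s,M=where();print("rows",(M.T@(np.array(g)-s["position"])/.025).round(2))
E
python3 -c "
from h import *
to([.642,-.003,.2])"
```

```text
time_s: 2.28
position: [0.4283, 0.2548, 0.2141]
tcp_rot: [-0.043, 0.999, 0.0, 0.0]
ft_force: [0.1, 0.4, -0.2]
grip_width: 0.0004
gripper_force: 0.0Traceback (most recent call last):
  File "<string>", line 3, in <module>
    to([.642,-.003,.2])
    ~~^^^^^^^^^^^^^^^^^
  File "h.py", line 19, in to
    s,M=where();print("rows",(M.T@(np.array(g)-s["position"])/.025).round(2))
        ~~~~~^^
  File "h.py", line 16, in where
    print("t",s["time_s"],"pos",s["position"].round(4),"x",M[:,0].round(3),"y",M[:,1].round(3),"f",s["ft_force"].round(1),"w",s["grip_width"].round(3))
                                                                                                                              ^^^^^^^^^^^^^^^^^^^^^
AttributeError: 'float' object has no attribute 'round'
```

```bash
sed -i 's/s\["grip_width"\].round(3)/s["grip_width"]/' h.py
python3 -m crank '[[[0,0,0],[-0.7,-1,0],1],[[0,0,0],[-0.7,-1,0],1],[[0,0,0],[-0.7,-1,0],1],[[0,0,0],[-0.7,-1,0],1],[[0,0,0],[-0.7,-1,0],1],[[0,0,0],[-0.7,-1,0],1],[[0,0,0],[-0.7,-1,0],1],[[0,0,0],[-0.7,-1,0],1],[[0,0,0],[-0.7,-1,0],1],[[0,0,0],[-0.7,-1,0],1],[[0,0,0],[-0.6,-1,0],1],[[0,0,0],[0,0,0],1]]' 
python3 -c "
from h import *
to([.645,-.004,.095])"
```

```text
time_s: 3.88
position: [0.6413, -0.0026, 0.2134]
tcp_rot: [-0.042, 0.999, 0.0, -0.0]
ft_force: [-0.9, 0.3, 0.5]
grip_width: 0.0004
gripper_force: 0.0
t 3.975 pos [ 0.6402 -0.0011  0.2136] x [-0.996 -0.086  0.001] y [-0.086  0.996  0.001] f [-0.1  0.1  0.7] w 0.00034678069646707345
rows [-0.19 -0.14  4.75]
```

```bash
python3 -m crank '[[[0,0,0],[-0.1,-0.1,0.9],1],[[0,0,0],[-0.1,0,1],1],[[0,0,0],[0,0,1],1],[[0,0,0],[0,0,1],1],[[0,0,0],[0,0,0.85],1],[[0,0,0],[0.5,0,0],1],[[0,0,0],[0.5,0,0],1],[[0,0,0],[0.3,0,0],1],[[0,0,0],[0.3,0,0],1],[[0,0,0],[0.3,0,0],1]]'; python3 -m crank '[[[0,0,0],[0.3,0,0],1],[[0,0,0],[0.3,0,0],1],[[0,0,0],[0.3,0,0],1],[[0,0,0],[0.3,0,0],1]]'
python3 -c "
from h import *
import cv2
where()
f=lambda n,x,y:cv2.resize(C[n]['frame'][y:y+75,x:x+200,::-1],None,fx=4,fy=4,interpolation=cv2.INTER_CUBIC)
cv2.imwrite('pics/p3.png',np.vstack([f('scene',230,205),f('top',70,90)]))"
```

```text
time_s: 5.22
position: [0.5983, -0.0083, 0.0958]
tcp_rot: [-0.043, 0.999, 0.0, 0.001]
ft_force: [1.0, 0.2, 0.2]
grip_width: 0.0007
gripper_force: 0.3
time_s: 5.72
position: [0.568, -0.0109, 0.095]
tcp_rot: [-0.043, 0.999, 0.0, -0.0]
ft_force: [0.2, 0.6, 0.1]
grip_width: 0.0006
gripper_force: 0.1
t 5.825 pos [ 0.5674 -0.0109  0.095 ] x [-0.996 -0.086  0.001] y [-0.086  0.996  0.   ] f [-0.9 -0.4 -0. ] w 0.00025076324455028
```

View pics/p3.png

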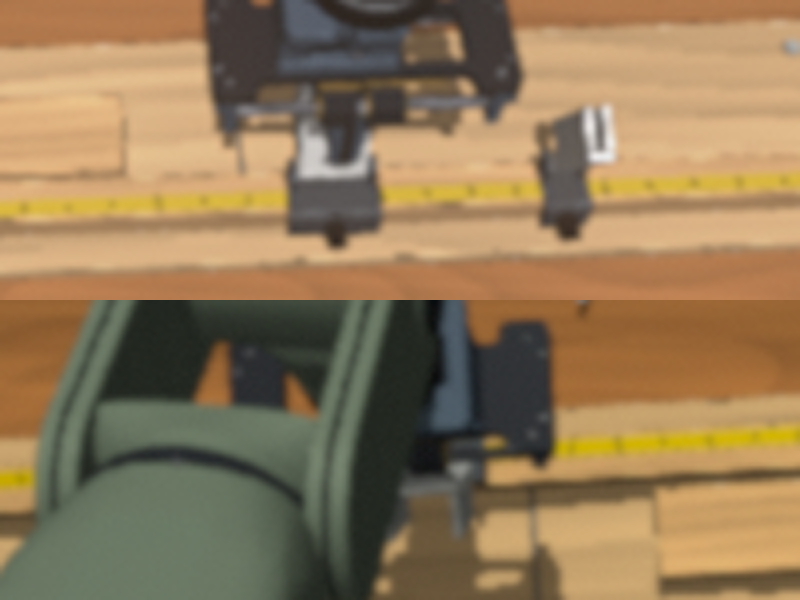

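The scene crop shows the flag tipped past upright under the fingers, around (335, 150), and the narrow flag untouched at (590, 135). I'll keep pulling, then press it down lightly.

```bash
python3 -m crank '[[[0,0,0],[0.4,0,0],1],[[0,0,0],[0.4,0,0],1],[[0,0,0],[0.4,0,0],1],[[0,0,0],[0.4,0,0],1],[[0,0,0],[0.2,0,0],1],[[0,0,0],[0,0,0.5],1],[[0,0,0],[0,0,0.5],1],[[0,0,0],[0,0,0.4],1],[[0,0,0],[0,0,0],1]]'; python3 -c "
from h import *
where()"
```

```text
time_s: 6.95
position: [0.5231, -0.0146, 0.0588]
tcp_rot: [-0.043, 0.999, 0.0, -0.001]
ft_force: [-0.3, 0.3, 0.1]
grip_width: 0.0005
gripper_force: 0.0
t 7.05 pos [ 0.524  -0.0147  0.06  ] x [-0.996 -0.086  0.   ] y [-0.086  0.996  0.   ] f [ 0.4 -0.3 -0.9] w 0.0007191052440594512
```

```bash
python3 -m crank '[[[0,0,0],[0,0,0.15],1],[[0,0,0],[0,0,0.15],1],[[0,0,0],[0,0,0.04],1],[[0,0,0],[0,0,0],1]]'; python3 -c "
from h import *
where()"
```

```text
time_s: 7.55
position: [0.5239, -0.0146, 0.0523]
tcp_rot: [-0.043, 0.999, 0.0, 0.0]
ft_force: [-1.2, -0.1, 3.9]
grip_width: 0.0003
gripper_force: 2.4
t 7.65 pos [ 0.5239 -0.0147  0.0523] x [-0.996 -0.086 -0.001] y [-0.086  0.996  0.   ] f [-2.1  0.4  5.7] w 0.0004656119320745089
```

The fingers touch the plate at z = 0.052, so the flag is level. Next I move to the -y end of the board.

```bash
python3 -m crank '[[[0,0,0],[0,0,-0.8],1],[[0,0,0],[0,-0.3,-1],1],[[0,0,0],[0.02,-1,-0.7],1],[[0,0,0],[0.02,-1,0],1],[[0,0,0],[0.02,-1,0],1],[[0,0,0],[0.02,-1,0],1],[[0,0,0],[0.02,-1,0],1],[[0,0,0],[0.02,-1,0],1],[[0,0,0],[0.02,-1,0],1],[[0,0,0],[0.02,-1,0],1],[[0,0,0],[0.02,-1,0],1],[[0,0,0],[0.02,-1,0],1],[[0,0,0],[0.02,-1,0],1],[[0,0,0],[0.02,-1,0],1],[[0,0,0],[0.02,-1,0],1],[[0,0,0],[0.02,-1,0],1],[[0,0,0],[0.02,-1,0],1],[[0,0,0],[0.02,-0.7,0],1],[[0,0,0],[0,0,0],1]]'; python3 -c "
from h import *
import cv2
to([.549,-.415,.022])
f=lambda n,x,y:cv2.resize(C[n]['frame'][y:y+75,x:x+200,::-1],None,fx=4,fy=4,interpolation=cv2.INTER_CUBIC)
cv2.imwrite('pics/p4.png',np.vstack([f('scene',200,200),f('top',140,95)]))"
```

```text
time_s: 10.02
position: [0.5501, -0.4151, 0.1138]
tcp_rot: [-0.042, 0.999, 0.0, 0.0]
ft_force: [-1.0, 0.6, 0.9]
grip_width: 0.0005
gripper_force: 0.0
t 10.125 pos [ 0.5501 -0.4134  0.1139] x [-0.996 -0.086  0.   ] y [-0.086  0.996  0.001] f [0.4 0.5 0.8] w 0.0004358621320892394
rows [ 0.05 -0.06  3.68]
```

View pics/p4.png

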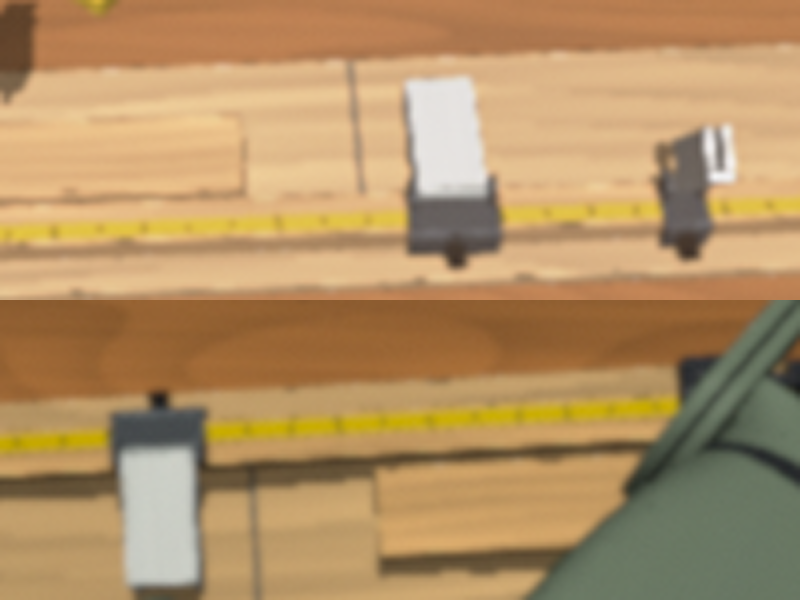

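The flag lies level (scene crop (445, 135)), the narrow one is still up at (720, 155), and the board's end is at (242, 150). Now I'll work out the gap.

```bash
python3 - <<'E'
from h import *
np.set_printoptions(precision=4,suppress=True)
X=np.array([.9963,.086]);Y=np.array([-.086,.9963])
def p(n,a,b,z=None):
    P,e=tri(nat(a,(200,200),4),nat(b,(140,95),4));print(n,P,round(e,4),"x'y'",X@P[:2],Y@P[:2])
p("tip-",(405,80),(198,283));p("tip+",(470,78),(127,286));p("root-",(416,194),(198,147));p("root+",(489,190),(120,148))
p("board+y+x",(242,194),(378,172));p("board+y-x",(240,115),(382,258))
for q in([.517,-.3724],[.5762,-.3703],[.550,-.4134]):print(X@q,Y@q)
E
```

```text
tip- [ 0.4762 -0.041   0.0491] 0.0001 x'y' 0.4709332675434444 -0.08182439325996148
tip+ [0.4729 0.0045 0.0496] 0.0004 x'y' 0.471553320399403 -0.03623456722488383
root- [ 0.5657 -0.0358  0.0463] 0.0027 x'y' 0.560488833463131 -0.08430149270963155
root+ [0.5627 0.0132 0.0503] 0.0013 x'y' 0.5617097662781003 -0.035208740274755033
board+y+x [ 0.5577 -0.1527  0.0227] 0.0015 x'y' 0.542488816322516 -0.20012315643294806
board+y-x [ 0.4988 -0.1572  0.0307] 0.0018 x'y' 0.4834692632979071 -0.19955859657877617
0.4830607 -0.41548412
0.54222226 -0.41848309
0.5124126 -0.45917041999999997
```

```bash
python3 -m crank '[[[0,0,0],[0,0,1],1],[[0,0,0],[0,0,1],1],[[0,0,0],[0,0,1],1],[[0,0,0],[0,0,0.66],1],[[0,0,0],[0,0.4,0],1],[[0,0,0],[0,0.4,0],1],[[0,0,0],[0,0.3,0],1],[[0,0,0],[0,0.3,0],1],[[0,0,0],[0,0.4,0],1],[[0,0,0],[0,0.4,0],1],[[0,0,0],[0,0.4,0],1],[[0,0,0],[0,0.4,0],1],[[0,0,0],[0,0.4,0],1],[[0,0,0],[0,0.4,0],1],[[0,0,0],[0,0.4,0],1],[[0,0,0],[0,0.4,0],1],[[0,0,0],[0,0.4,0],1],[[0,0,0],[0,0.3,0],1],[[0,0,0],[0,0.2,0],1]]'; python3 -m crank '[[[0,0,0],[0,0.15,0],1],[[0,0,0],[0,0.1,0],1]]'; python3 -m crank '[[[0,0,0],[0,0.1,0],1],[[0,0,0],[0,0,0],1]]';python3 -c "
from h import *
s,M=where();print(M[:,1]@s['position'])"
```

```text
time_s: 12.6
position: [0.5384, -0.2763, 0.0226]
tcp_rot: [-0.043, 0.999, 0.0, -0.0]
ft_force: [-0.3, -2.2, 1.5]
grip_width: 0.0006
gripper_force: 0.8
time_s: 12.85
position: [0.5379, -0.2705, 0.0226]
tcp_rot: [-0.043, 0.999, 0.0, -0.0]
ft_force: [-0.5, -1.2, 1.3]
grip_width: 0.0004
gripper_force: 0.8
time_s: 13.1
position: [0.5376, -0.2679, 0.0225]
tcp_rot: [-0.043, 0.999, 0.0, -0.0]
ft_force: [-0.8, -1.1, 0.9]
grip_width: 0.0006
gripper_force: 0.3
t 13.2 pos [ 0.5375 -0.2679  0.0224] x [-0.996 -0.086  0.   ] y [-0.086  0.996  0.001] f [-0.4 -0.3  0.8] w 0.0007490736078901317
-0.31304812911582824
```

```bash
for i in 1; do python3 -m crank '[[[0,0,0],[0,0.1,0],1],[[0,0,0],[0,0,0],1]]';done; python3 -m crank '[[[0,0,0],[0,0.1,0],1],[[0,0,0],[0,0,0],1]]'; python3 -c "
from h import *
import cv2
s,M=where();print(M[:,1]@s['position'])
f=lambda n,x,y:cv2.resize(C[n]['frame'][y:y+75,x:x+200,::-1],None,fx=4,fy=4,interpolation=cv2.INTER_CUBIC)
cv2.imwrite('pics/p5.png',np.vstack([f('scene',200,200),f('top',140,95)]))"
```

```text
time_s: 13.45
position: [0.5376, -0.2666, 0.0227]
tcp_rot: [-0.043, 0.999, -0.001, 0.0]
ft_force: [-0.7, -4.2, -0.7]
grip_width: 0.0007
gripper_force: 2.4
time_s: 13.7
position: [0.5383, -0.2665, 0.0234]
tcp_rot: [-0.044, 0.999, -0.003, 0.001]
ft_force: [0.1, -11.8, 0.6]
grip_width: 0.0003
gripper_force: 5.5
t 13.8 pos [ 0.5383 -0.2665  0.0234] x [-0.996 -0.088 -0.002] y [-0.088  0.996 -0.006] f [ -0.3 -10.5  -0.6] w 0.00022771723980252002
-0.3128192309310794
```

View pics/p5.png

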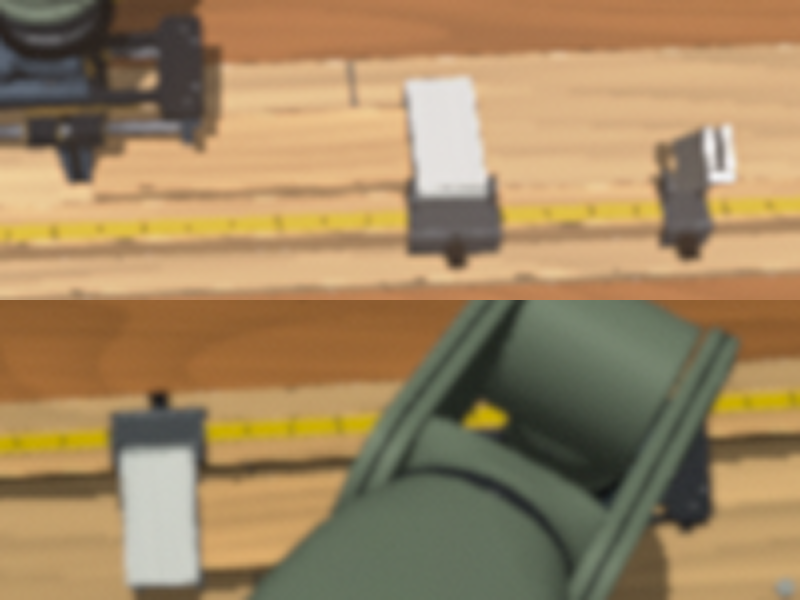

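```bash
python3 -m crank '[[[0,0,0],[0,-0.6,0],1],[[0,0,0],[0,-0.7,-0.2],1],[[0,0,0],[0,0,-1],1],[[0,0,0],[0.4,0,-1],1],[[0,0,0],[0.7,1,-0.2],1],[[0,0,0],[0.7,1,0],1],[[0,0,0],[0.6,1,0],1],[[0,0,0],[0.6,1,0],1],[[0,0,0],[0,1,0],1],[[0,0,0],[0,0.9,0],1],[[0,0,0],[0,0,0],1]]'; python3 -c "
from h import *
s,M=where();print(M.T@s['position'])"
```

```text
time_s: 15.18
position: [0.4525, -0.1544, 0.0829]
tcp_rot: [-0.044, 0.999, 0.0, -0.0]
ft_force: [-0.6, -0.9, 0.5]
grip_width: 0.0005
gripper_force: 0.0
t 15.275 pos [ 0.4531 -0.1557  0.0829] x [-0.996 -0.086 -0.001] y [-0.086  0.996 -0.   ] f [ 0.6 -0.3 -0.2] w -6.4504550605999004e-06
[-0.43806064 -0.19420652 -0.08261035]
```

Good place (x' 0.438, y' -0.194). I'll lower here and push the board to the fence.

```bash
python3 -m crank '[[[0,0,0],[0,0,0.8],1],[[0,0,0],[0,0,0.8],1],[[0,0,0],[0,0,0.8],1],[[0,0,0],[-0.4,0,0],1],[[0,0,0],[-0.4,0,0],1],[[0,0,0],[-0.2,0,0],1],[[0,0,0],[-0.2,0,0],1],[[0,0,0],[-0.1,0,0],1],[[0,0,0],[0,0,0],1]]'; python3 -m crank '[[[0,0,0],[-0.12,0,0],1],[[0,0,0],[0,0,0],1]]'; python3 -m crank '[[[0,0,0],[-0.12,0,0],1],[[0,0,0],[0,0,0],1]]'; python3 -c "
from h import *
s,M=where();print(M.T@s['position'])"
```

```text
time_s: 16.4
position: [0.4852, -0.1522, 0.0228]
tcp_rot: [-0.043, 0.999, 0.0, 0.0]
ft_force: [-1.3, -0.1, 1.2]
grip_width: 0.0003
gripper_force: 0.2
time_s: 16.65
position: [0.4884, -0.1519, 0.0227]
tcp_rot: [-0.043, 0.999, 0.0, 0.0]
ft_force: [-0.1, -0.1, 0.0]
grip_width: 0.0003
gripper_force: 0.0
time_s: 16.9
position: [0.4894, -0.1517, 0.0225]
tcp_rot: [-0.043, 0.999, 0.0, -0.002]
ft_force: [-4.2, -1.4, 3.5]
grip_width: 0.0003
gripper_force: 2.4
t 17.0 pos [ 0.4893 -0.1517  0.0225] x [-0.996 -0.086  0.004] y [-0.086  0.996  0.001] f [-4.1 -1.   3.7] w 0.00047981387510720203
[-0.4742866  -0.19338334 -0.02434912]
```

```bash
python3 -m crank '[[[0,0,0],[-0.08,0,0],1],[[0,0,0],[0,0,0],1],[[0,0,0],[0.6,0,0],1],[[0,0,0],[0.8,0,0],1],[[0,0,0],[0,0,-1],1],[[0,0,0],[0,-0.4,-1],1],[[0,0,0],[0,-1,-0.4],1],[[0,0,0],[-0.5,-1,0],1],[[0,0,0],[-0.8,-1,0],1],[[0,0,0],[-0.8,-1,0],1],[[0,0,0],[-0.8,-1,0],1],[[0,0,0],[-0.4,-0.7,0],1],[[0,0,0],[0,0,0],1]]'; python3 -c "
from h import *
s,M=where();print(M.T@s['position'])"
```

```text
time_s: 18.62
position: [0.5541, -0.3003, 0.0823]
tcp_rot: [-0.043, 0.999, -0.0, 0.001]
ft_force: [0.4, 0.0, 0.2]
grip_width: 0.0007
gripper_force: 0.0
t 18.725 pos [ 0.5527 -0.2988  0.0823] x [-0.996 -0.086  0.001] y [-0.086  0.996  0.001] f [ 0.2  0.3 -0.1] w 0.0003388088613119122
[-0.52505286 -0.34498455 -0.08297456]
```

```bash
python3 -m crank '[[[0,0,0],[0.1,0,0.8],1],[[0,0,0],[0,0,0.8],1],[[0,0,0],[0,0,0.8],1],[[0,0,0],[0,0.4,0],1],[[0,0,0],[0,0.4,0],1],[[0,0,0],[0,0.3,0],1],[[0,0,0],[0,0.15,0],1],[[0,0,0],[0,0,0],1]]'; python3 -m crank '[[[0,0,0],[0,0.1,0],1],[[0,0,0],[0,0,0],1]]'; python3 -m crank '[[[0,0,0],[0,0.06,0],1],[[0,0,0],[0,0,0],1]]'; python3 -c "
from h import *
s,M=where();print(M.T@s['position'])"
```

```text
time_s: 19.73
position: [0.5485, -0.2683, 0.0231]
tcp_rot: [-0.043, 0.999, -0.0, 0.0]
ft_force: [-0.1, -0.4, -0.3]
grip_width: 0.0007
gripper_force: 0.0
time_s: 19.98
position: [0.5481, -0.2661, 0.0227]
tcp_rot: [-0.043, 0.999, 0.0, 0.0]
ft_force: [-0.2, -0.6, -0.5]
grip_width: 0.0007
gripper_force: 0.0
time_s: 20.23
position: [0.5481, -0.2657, 0.0227]
tcp_rot: [-0.043, 0.999, -0.001, 0.0]
ft_force: [-0.0, -4.9, -0.9]
grip_width: 0.0005
gripper_force: 2.5
t 20.325 pos [ 0.5481 -0.2657  0.0227] x [-0.996 -0.086 -0.   ] y [-0.086  0.996 -0.002] f [-0.9 -5.  -1.3] w 0.0006282179827370915
[-0.52310029 -0.31209867 -0.02192314]
```

The board is seated firmly. I'll retreat so the cameras have a clear view, then check.

```bash
python3 -m crank '[[[0,0,0],[0,-0.3,0],1],[[0,0,0],[0,-0.8,0],1],[[0,0,0],[0,-0.4,-0.8],1],[[0,0,0],[0,0,-1],1],[[0,0,0],[0,0,-1],1],[[0,0,0],[0,0,-1],1],[[0,0,0],[1,-1,0],1],[[0,0,0],[1,-1,0],1],[[0,0,0],[1,-1,0],1],[[0,0,0],[1,-1,0],1],[[0,0,0],[1,-1,0],1],[[0,0,0],[1,-1,0],1],[[0,0,0],[1,0,0],1],[[0,0,0],[0,0,0],1]]'; python3 -c "
from h import *
import cv2
where()
f=lambda n,x,y:cv2.resize(C[n]['frame'][y:y+75,x:x+200,::-1],None,fx=4,fy=4,interpolation=cv2.INTER_CUBIC)
cv2.imwrite('pics/p6.png',np.vstack([f('scene',200,200),f('top',140,95)]))"
```

```text
time_s: 22.08
position: [0.3877, -0.4662, 0.1175]
tcp_rot: [-0.042, 0.999, 0.001, -0.0]
ft_force: [1.2, -0.1, 0.7]
grip_width: 0.0
gripper_force: 0.0
t 22.175 pos [ 0.3898 -0.4659  0.1178] x [-0.996 -0.086 -0.001] y [-0.086  0.996  0.001] f [ 0.7 -0.1 -0.3] w 0.0005312913423228671
```

View pics/p6.png

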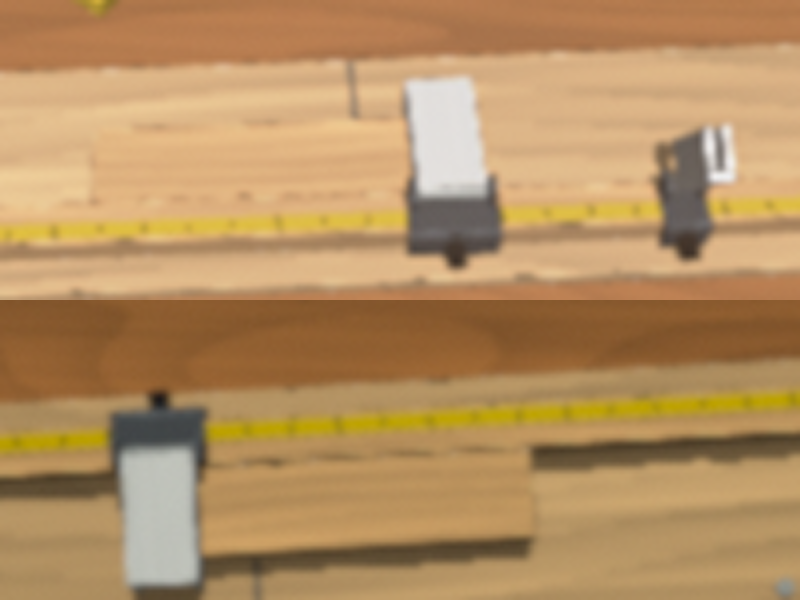

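The board (top crop (202–532, 450–555)) lies along the fence, with its end against the lowered flag at x ≈ 200. The narrow flag is still up at (720, 155) in the scene crop. Handing in.

```bash
python3 -c "
from plant import manip
print(manip.hand_in())"
```

```text
the job is handed in; nothing more can be done
None
```

The wide flag is down and level, the board lies along the fence with its end against that flag, and the narrow stop is still folded up; I handed the job in at about 22 s, but no verdict came back.

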